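# Shut and lock the hatch of a sweet depositor

## Task

Gently shut the hatch of the sweet depositor, without slamming it, and lock it with its lime quarter-turn fastener: line the bar up with the white mark, press it in until you feel it reach the bottom, turn it clockwise to the green mark and let go, so that its spring lifts it into its locked detent. Do not force it: how deep it must go differs from time to time and the socket is easily damaged; leave everything else where it stands.

Things in the scene. Friction and masses are not known exactly. Their poses are not given: they have to be found in the camera images.
- machine: the sweet depositor: low white box fixed to the table, 300 (x) x 320 (y) x 100 mm, a lime console (top 145 mm above the table) along its rear edge from x = 100 mm. Origin: centre of its underside, on the table; its x points from front (robot side) to rear, y to its left, z up. With the hatch shut, the fastener's axis stands upright at x = -30 mm, y = 0
- hinge (a point): middle of the hatch's hinge line, which runs along the machine's y at machine x = 75 mm, z = 100 mm. The hatch lid is a grey metal plate 200 (x) x 180 (y) x 8 mm in front of this line, its underside level with it
- lid (a joint): angle of the hatch lid in rad: 0 shut, grows as its front edge swings up about the rear hinge. The hinge is stiff: the lid stays where it is left, and needs about 2 N down on the orange pad to swing shut
- push_pad (a point): centre of the top of the orange round pad (32 mm wide, 3 mm thick) on the lid near its front edge, where it is pushed shut: 185 mm ahead of the hinge line, 11 mm above the lid's underside (machine x = -110 mm, z = 111 mm when shut); 80 mm in front of the fastener
- knob_grip (a point): on the axis of the lime knob, at mid-height of its grip bar (46 mm long, 14 mm thick, 36 mm high: pinch the 14 mm). 17.5 mm below this point is the top of a round flange 60 mm wide, on which fingertips can bear to press the knob in. Knob up and lid shut: 159 mm above the table. Its z is the fastener's axis, its x runs along the bar
- knob (a joint): turn of the fastener in rad, clockwise from above positive. 0: bar along the machine's x, at the white mark; the steel lug beneath (22 x 5 x 4 mm, along the bar) then fits the socket's slot (play +-0.09; stop at -0.05). 1.571: bar across, at the green mark, locked (stop at 1.64). Found at 0.15 to 0.6, past the slot; when up it turns with light friction (0.04 N m)
- plunger (a joint): how far the fastener is pressed in, m: 0 up, as found. A spring pushes it up with 3 N, and 0.15 N more per mm. Let s be the socket's hidden setting, 0 to 12 mm. Pressed in line with the slot, the lug clears the plate at 11 mm + s and touches the rubber pad at 12.5 mm + s; out of line it lands on the plate at 1.5 mm + s. The detent, 2.5 mm up in the plate's underside, holds it at 8.5 mm + s
- socket: the fastener's socket under the lid: a slotted plate and below it a rubber pad (12 N per mm), touched only by the lug. The depth of both varies by up to 12 mm and cannot be seen. Easily damaged: over 12 N of the lug on it is too much, so press slowly until the force rises sharply over the spring's, turn there, then let go (pulling up loads it too). Origin fixed at machine x = -30 mm, y = 0, z = 12 mm
- orange_mould: bystander: orange sweet mould, 150 x 200 x 16 mm, lying on the steel tray at the left; origin under its centre
- red_mould: bystander: red sweet mould, 150 x 200 x 16 mm, on the table at the right; origin under its centre
- cutter: bystander: house-shaped steel biscuit cutter, 55 x 60 x 28 mm, standing on the machine's top deck to the left of the hatch; origin under its middle
- pearl_jar: bystander: amber jar with white cap, 60 mm wide, 85 mm tall, on the table at the right; origin under its centre
- flavour_bottle: bystander: green bottle, 52 mm wide, 130 mm tall, on the table at the right; origin under its centre
- sugar_cup: bystander: white cup, 84 mm wide, 70 mm tall, on the table at the right; origin under its centre
- scraper: bystander: spatula lying on the table at the left; origin under its middle

How it is judged (in metres and radians):
On the way, in this order (a step that is already met when the one before it is completed fails the run):
1. the hatch is shut (value of joint lid below 0.03 rad), for 0.2 s.
2. the fastener has been pressed in and turned more than half way (value of joint plunger above 0.009 m and value of joint knob above 0.8 rad), for 0.05 s.
At the end, for the whole second after the job is handed in: The hatch is shut (within 0.03 rad), the fastener is turned to its locked position (1.571 within 0.12 rad) and stays held down by its detent in the socket (6 to 22.5 mm in), released; the bystanders are within 30 mm of where they stood (value of joint lid below 0.03 rad and value of joint knob between 1.45 and 1.69 rad and value of joint plunger between 0.006 and 0.0225 m and distance of each of orange_mould, red_mould, cutter, pearl_jar, flavour_bottle, sugar_cup, scraper from where it was at the start of the episode below 0.03 m); the robot touches nothing.
It fails at once if the lug bears on the socket, downwards or upwards, with more than 12 N (contact force between socket and anything else above 12 N).
It fails at once if the hatch is slammed (over 2 rad/s) (velocity of joint lid below -2 rad/s).
It fails at once if a bystander is moved by more than 30 mm (distance of any of orange_mould, red_mould, cutter, pearl_jar, flavour_bottle, sugar_cup, scraper from where it was at the start of the episode above 0.03 m).
It also fails if it takes over 70 s, if anything falls off the work surface, if the arm or the gripper's body presses on something with over 40 N, if the wrist force passes 120 N, or if a joint passes its speed limit or range.

## Robot

A 6-joint arm with a two-finger parallel gripper is mounted at the origin on the work surface. World frame = base frame: x ahead of the robot, y to its left, z up, the work surface at z = 0. Lengths are in m, angles in degrees, forces in N, time in s.
With the tool pointing down it reaches from about 0.4 to 0.825 m from the base axis. Payload 7 kg.
Tool frame: the origin (TCP) lies between the finger pads; the fingertips stand 19 mm ahead of it and the grasp point (between the pads) is the TCP; z points along the fingers, y is the line along which they close (so a half turn about z gives the same grasp; the last joint's range is limited). The gripper opens to 88 mm and grips with 3 to 60 N. Pads are 19 mm wide; open, the fingers measure 130 mm over their backs; the gripper's body (78 mm by 193 mm) begins 47 mm behind the grasp point.
Start: joints at [-56.889, 20.546, 0.682, 0, -70.136, -16.507], TCP at [0.193, -0.647, 0.246] pointing down, gripper open.
Joint ranges: [-176.03, 176.03], [-82.01, 121.73], [-58.28, 71.71], [-173.87, 95.51], [-174.79, -0.11], [-173.66, 173.66]. Speed limits (degrees/s): [136.94, 136.94, 172.46, 180, 180, 180].

## Interface

Orientations are given as [roll, pitch, yaw] about the fixed x, y, z axes, in that order (R = Rz(yaw) Ry(pitch) Rx(roll)).
In Python, from plant import r gives the robot as it stands. The module is installed in compiled form; this text tells all that it offers.
- The arm moves only by the shell command python3 -m pendant 'ROWS' [OPENING] [FORCE]. ROWS is JSON, a list of rows, each a list of 6 numbers: the shift along the tool's x, y, z in mm, then the turn, a rotation vector about the tool's x, y, z in rad. In form: [[tx, ty, tz, wx, wy, wz], ...]. A call has 1 to 20 rows; each row is the pose to reach, as a shift and turn from the pose commanded when the call began, along the tool's axes at that moment; what a row does not reach only later rows make up. A row lasts 1/8 s, in which the tool goes at most 62.5 mm and 10.7 degrees, less where a joint would pass 70% of its speed; a pose out of reach is approached as far as the arm can. A call with a gripper value outside its range is refused whole. OPENING is the finger opening in mm, from 0 to 87.6, set as the call begins (- or left out, the last holds). The fingers move at their own pace and stop on an object; FORCE is the grip in N (left out, the last holds). Time passes only in rows, so rows that repeat a pose let the fingers close. It gives the time, the measured TCP pose, the force, the opening and the grip force at its end, in the units of the state.
- r.get_state(): the state, without advancing time (a new reading comes with each control period).
- r.capture(name): name is "scene" or "top" or "wrist"; returns the picture (384x512x3 uint8, red, green, blue); there is no depth.
- r.camera_params(name): a dict with "mtx" (3x3 intrinsics, pixels), "rvec" (rotation vector, rad) and "tvec" (3), from world to camera coordinates, as OpenCV has them; the wrist camera has in their place "mount" (4x4, takes a point from camera to tool coordinates, whose origin is the TCP and whose axes are the flange's). Camera axes: x right, y down, z forward; pixel columns grow to the right and rows downward; lengths in m; the calibration is good to about 2 mm. A picture is of the moment at which its call begins: read the wrist's pose just before it. camera_params takes no time and is no camera call.
- r.close_job(): hands the job in; it is judged then, once.
The state is a dict: "time_s": time; "joints": joint angles; "qd": joint speeds; "joint_torque": joint torques, N m; "tcp_pos": TCP position; "eef_rot": TCP orientation; "contact_force": force on the tool from outside, world axes, zero at the start; "moment": the same for the moment, N m; "gripper_width": finger opening in m; "gripper_force": force on a finger pad.
Only numpy, scipy, OpenCV 4.12 (cv2) and the standard library are available. Lean on these libraries where they do the work, as an engineer would, in place of code of your own. Each camera call takes 0.05 s, during which the arm holds its last target. There are 200 camera calls.

## Working session

There is one attempt and no reset: what is moved stays moved. The work goes in short steps, Python scripts to look and compute and a shell command to move; the robot and the scene stay as the last step left them, time stands still between calls to the robot, and variables do not carry over. Pictures are saved under pics/ and viewed, at most 10 in all, crops included, and the job is handed in when it is done.

```bash
mkdir -p pics
python3 - <<'E'
from plant import r
import cv2,numpy as np
s=r.get_state();print({k:np.round(v,3) for k,v in s.items()})
a=r.capture("scene");b=r.capture("top")
cv2.imwrite("pics/scene.png",a[...,::-1]);cv2.imwrite("pics/top.png",b[...,::-1])
for n in("scene","top","wrist"):print(n,r.camera_params(n))
E
```

```text
{'time_s': np.float64(0.0), 'joints': array([-5.6889e+01,  2.0593e+01,  6.3500e-01, -1.9000e-02, -7.0137e+01,
       -1.6508e+01]), 'qd': array([-0.028, -0.006, -0.096, -0.084, -0.033, -0.023]), 'joint_torque': array([ 0.0000e+00, -5.8272e+01,  2.9306e+01,  6.9970e+00,  7.0000e-03,
       -0.0000e+00]), 'tcp_pos': array([ 0.193, -0.646,  0.245]), 'eef_rot': array([ 1.79903e+02, -1.00000e-02, -1.63403e+02]), 'contact_force': array([-0.289, -0.514,  0.035]), 'moment': array([ 0.032, -0.011, -0.031]), 'gripper_force': np.float64(0.0), 'gripper_width': np.float64(0.088)}
scene {'mtx': array([[407.29059141,   0.        , 260.29350623],
       [  0.        , 407.29059141, 196.50913063],
       [  0.        ,   0.        ,   1.        ]]), 'rvec': array([ 0.62447629,  2.65156389, -1.14168965]), 'tvec': array([ 0.49175266, -0.08335893,  1.47244391])}
top {'mtx': array([[353.70544318,   0.        , 258.1847144 ],
       [  0.        , 353.70544318, 191.28286715],
       [  0.        ,   0.        ,   1.        ]]), 'rvec': array([ 2.18032657, -2.17507875,  0.04245671]), 'tvec': array([0.01471493, 0.54027911, 1.2523406 ])}
wrist {'mtx': array([[269.2712649 ,   0.        , 262.35963583],
       [  0.        , 269.2712649 , 189.4284211 ],
       [  0.        ,   0.        ,   1.        ]]), 'mount': array([[-1.12538203e-04, -9.64455048e-01, -2.64246946e-01,
         7.05065215e-02],
       [ 9.99999907e-01, -2.18413064e-04,  3.71286750e-04,
         1.16825270e-03],
       [-4.15804365e-04, -2.64246879e-01,  9.64454983e-01,
        -1.39175258e-01],
       [ 0.00000000e+00,  0.00000000e+00,  0.00000000e+00,
         1.00000000e+00]])}
```

View pics/scene.png

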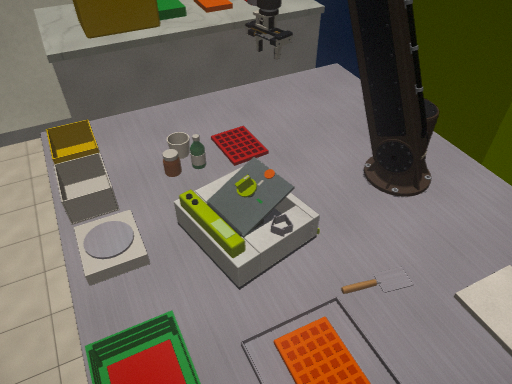

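View pics/top.png

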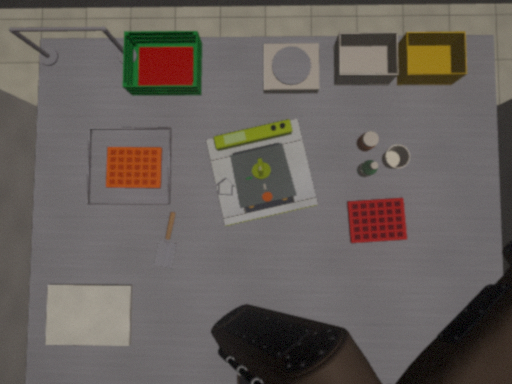

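The scene view shows the machine with its hatch open, the pad at (269,174), knob at (246,186) and cutter at (282,225). In the top view the front deck corners are at about (225,224) and (317,204), the console at (253,134), the pad at (267,197) and the knob at (261,170).

```bash
cat > h.py <<'E'
import numpy as np,cv2
from plant import r
from scipy.spatial.transform import Rotation as R
def cam(n):
    p=r.camera_params(n)
    if n=="wrist":
        s=r.get_state();T=np.eye(4);T[:3,:3]=R.from_euler('xyz',s["eef_rot"],degrees=True).as_matrix();T[:3,3]=s["tcp_pos"]
        C=T@p["mount"];return p["mtx"],C[:3,:3],C[:3,3]
    M=cv2.Rodrigues(p["rvec"])[0];return p["mtx"],M.T,-M.T@p["tvec"]
def ray(c,px):
    K,M,o=c;d=M@np.linalg.solve(K,[px[0],px[1],1]);return o,d/np.linalg.norm(d)
def plane(c,px,z):
    o,d=ray(c,px);return o+d*(z-o[2])/d[2]
def cross(c1,p1,c2,p2):
    o1,d1=ray(c1,p1);o2,d2=ray(c2,p2)
    t=np.linalg.lstsq(np.c_[d1,-d2],o2-o1,rcond=None)[0];a=o1+t[0]*d1;b=o2+t[1]*d2
    return (a+b)/2,np.linalg.norm(a-b)
def blobs(im,lo,hi,box,amin=8):
    h=cv2.cvtColor(im,cv2.COLOR_RGB2HSV);m=cv2.inRange(h,np.array(lo),np.array(hi))
    k=np.zeros_like(m);x0,y0,x1,y1=box;k[y0:y1,x0:x1]=m[y0:y1,x0:x1]
    n,l,st,ce=cv2.connectedComponentsWithStats(k)
    return [(st[i,4],ce[i].round(1),cv2.minAreaRect(np.argwhere(l==i)[:,::-1].astype(np.float32))) for i in range(1,n) if st[i,4]>=amin]
E
python3 - <<'E'
from h import *
t=cv2.imread("pics/top.png")[...,::-1];s=cv2.imread("pics/scene.png")[...,::-1]
ct,cs=cam("top"),cam("scene")
for nm,im,box in(("top",t,(200,110,325,230)),("scene",s,(170,150,325,280))):
    print(nm,"orange",blobs(im,(3,150,120),(14,255,255),box));print("lime",blobs(im,(25,120,90),(40,255,255),box))
fl=plane(ct,(225,224),.1);fr=plane(ct,(317,204),.1);print(fl,fr,np.linalg.norm(fl-fr))
E
```

```text
top orange [(np.int32(66), array([266.9, 196.2]), ((267.0, 196.0), (8.0, 8.0), 90.0))]
lime [(np.int32(778), array([255.4, 133.4]), ((252.49972534179688, 133.84890747070312), (13.069828987121582, 77.64883422851562), 76.90811157226562)), (np.int32(246), array([260.9, 169.4]), ((260.70489501953125, 169.75408935546875), (17.92516326904297, 17.156944274902344), 39.80556869506836))]
scene orange [(np.int32(76), array([268.9, 173.2]), ((269.0, 173.0), (8.0, 10.0), 90.0))]
lime [(np.int32(61), array([241.2, 180.7]), ((241.760009765625, 180.1800079345703), (4.0, 16.600000381469727), 53.13010025024414)), (np.int32(147), array([248.2, 189.1]), ((247.31590270996094, 188.54693603515625), (12.076919555664062, 21.08954620361328), 57.2647705078125)), (np.int32(834), array([210.5, 218.1]), ((211.50001525878906, 218.00001525878906), (78.48883819580078, 14.849241256713867), 45.0)), (np.int32(11), array([219., 244.]), ((219.0, 244.0), (14.142135620117188, 0.0), -135.0))]
[0.42525448 0.12462932 0.1       ] [ 0.4928625  -0.18225442  0.1       ] 0.31424270230768925
```

Run:
```python
from h import *
t=cv2.imread("pics/top.png")[...,::-1]
ct,cs=cam("top"),cam("scene")
pad,e=cross(ct,(266.9,196.2),cs,(268.9,173.2));print("pad",pad,e)
rc=blobs(t,(25,120,90),(40,255,255),(200,110,325,150))[0][2]
b=cv2.boxPoints(rc);w=[plane(ct,p,.145) for p in b];print(np.round(w,3))
L=[(np.linalg.norm(w[i]-w[(i+1)%4]),w[i]-w[(i+1)%4]) for i in range(4)];print([round(l[0],3) for l in L])
d=max(L,key=lambda l:l[0])[1];d=d*np.sign(d[1]);yaw=np.arctan2(-d[0],d[1]);
fl=plane(ct,(225,224),.1);fr=plane(ct,(317,204),.1);d2=fl-fr;y2=np.arctan2(-d2[0],d2[1]);print("yaw",np.degrees([yaw,y2]))
y=(yaw+y2)/2;X=np.array([np.cos(y),np.sin(y),0]);Y=np.array([-X[1],X[0],0])
o=(fl+fr)/2+.15*X;o[2]=0;print("origin",o,"consolecentre in mach",(np.mean(w,0)-o)@X,(np.mean(w,0)-o)@Y)
v=pad-o;print("pad mach",v@X,v@Y,v[2]);px,pz=v@X-.075,v[2]-.1
print("rad",np.hypot(px,pz),"lid",np.degrees(np.arctan2(pz,-px)-np.arctan2(.011,.185)))
for n,m in(("pad",(-.11,0)),("knob",(-.03,0))):print(n,"shut",o+X*m[0]+Y*m[1])
```

```text
pad [ 0.51498208 -0.01543177  0.18106166] 0.0009407585082191359
[[ 0.712  0.161  0.145]
 [ 0.77  -0.086  0.145]
 [ 0.728 -0.096  0.145]
 [ 0.67   0.15   0.145]]
[np.float64(0.254), np.float64(0.043), np.float64(0.253), np.float64(0.043)]
yaw [13.11747112 12.4240854 ]
origin [0.60534782 0.00434512 0.        ] consolecentre in mach 0.11784112004966919 0.0018557285431190843
pad mach -0.09250199888076799 0.000687796757009668 0.1810616592838345
rad 0.18608576580410785 lid 22.4216326396941
pad shut [ 0.49806897 -0.01997051  0.        ]
knob shut [ 0.57608995 -0.00228642  0.        ]
```

```bash
python3 -m pendant '[[-27,28.5,0,0,0,-0.171],[-54,57,0,0,0,-0.342],[-81.5,85.5,0,0,0,-0.513],[-108.5,114,0,0,0,-0.683],[-136,142,0,0,0,-0.854],[-163,171,0,0,0,-1.025],[-190,199,0,0,0,-1.196],[-217,228,0,0,0,-1.367],[-244,256,0,0,0,-1.538],[-272,285,0,0,0,-1.708],[-299,313,0,0,0,-1.879],[-326,342,0,0,0,-2.05],[-353,370,0,0,0,-2.221],[-380,399,0,0,0,-2.392],[-407,427,0,0,0,-2.563],[-435,456,0,0,0,-2.733],[-462,484,0,0,0,-2.904],[-489,513,0,0,0,-3.075],[-489,513,0,0,0,-3.075],[-489,513,0,0,0,-3.075]]' 0 20
python3 - <<'E'
from h import *
c=cam("wrist");im=r.capture("wrist");cv2.imwrite("pics/w1.png",im[...,::-1])
print(blobs(im,(3,150,120),(14,255,255),(0,0,512,384),40));print(r.get_state()["joints"].round(1))
E
```

```text
time_s: 2.6
tcp_pos: [0.5144, -0.0155, 0.2451]
eef_rot: [-180.0, 0.1, 12.7]
contact_force: [0.2, 0.1, -0.5]
gripper_width: 0.0006
gripper_force: 0.0
[(np.int32(218), array([261.8, 206.3]), ((261.28076171875, 206.0038604736328), (35.60855484008789, 38.67825698852539), 52.12501525878906))]
[ 20.1   5.4 -19.3  -0.  -65.4  82.6]
```

View pics/w1.png

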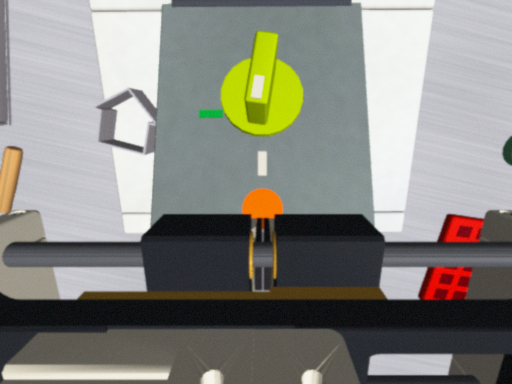

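The wrist view shows the pad at (262,206) centred on the closed fingers, and the knob at (262,95) with its bar slightly past the white mark. The next move follows the lid's arc down.

```bash
python3 -m pendant '[[0,0,20,0,0,0],[0,0,37,0,0,0],[0,0,44,0,0,0],[-2.5,0,51,0,0,0],[-5.6,0,58.5,0,0,0],[-8,0,65,0,0,0],[-10,0,71,0,0,0],[-12,0,77,0,0,0],[-13.4,0,83,0,0,0],[-14.6,0,89,0,0,0],[-15.4,0,93,0,0,0],[-16.3,0,98,0,0,0],[-17,0,102,0,0,0],[-17.4,0,106,0,0,0],[-17.8,0,109,0,0,0],[-18,0,112,0,0,0],[-18,0,114,0,0,0],[-18,0,115,0,0,0],[-18,0,115.5,0,0,0],[-18,0,115.5,0,0,0]]'
```

```text
time_s: 5.15
tcp_pos: [0.4971, -0.0195, 0.1302]
eef_rot: [-180.0, 0.0, 12.8]
contact_force: [-1.6, 1.3, 4.8]
gripper_width: 0.0006
gripper_force: 2.4
```

```bash
python3 -m pendant '[[0,0,0.7,0,0,0],[0,0,1.4,0,0,0],[0,0,1.4,0,0,0]]'; python3 -m pendant '[[0,0,-20,0,0,0],[0,0,-50,0,0,0],[0,0,-100,0,0,0],[-10,0,-135,0,0,0],[-10,0,-135,0,0,0],[-10,0,-135,0,0,0]]' 60
python3 - <<'E'
from h import *
print(r.get_state()["tcp_pos"])
c=cam("wrist");im=r.capture("wrist");cv2.imwrite("pics/w2.png",im[...,::-1])
o=blobs(im,(3,150,120),(14,255,255),(100,100,400,300),40);l=blobs(im,(25,120,90),(40,255,255),(150,20,400,300),200)
print(o,l)
E
```

```text
time_s: 5.52
tcp_pos: [0.4972, -0.0195, 0.1301]
eef_rot: [180.0, -0.0, 12.8]
contact_force: [-8.7, 1.9, 17.7]
gripper_width: 0.0003
gripper_force: 9.1
time_s: 6.28
tcp_pos: [0.4871, -0.0217, 0.2631]
eef_rot: [-180.0, 0.0, 12.8]
contact_force: [-0.0, -0.6, -0.0]
gripper_width: 0.0546
gripper_force: 0.0
[ 0.48711069 -0.02172461  0.26308369]
[] [(np.int32(3383), array([262. ,  93.3]), ((262.0, 94.0), (68.0, 64.0), 90.0))]
```

View pics/w2.png

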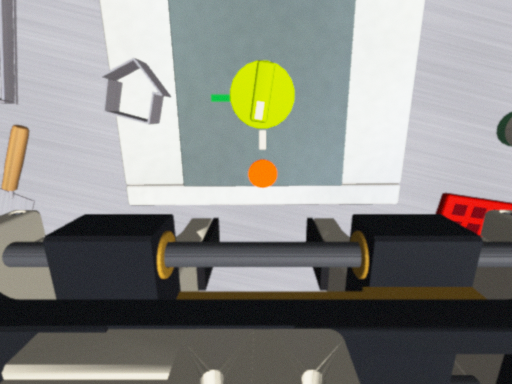

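The lid is shut flush. The flange centre is at (262,94), the pad at (262,173), and the bar runs from about (264,62) to (258,121).

Run:
```python
from h import *
c=cam("wrist");s=r.get_state();M=R.from_euler('xyz',s["eef_rot"],degrees=True).as_matrix()
im=cv2.imread("pics/w2.png")[...,::-1]
f=plane(c,(262.8,94.3),.1415);p=plane(c,(262.5,173.3),.111);print("flange",f,"pad",p,np.linalg.norm((f-p)[:2]), "mach yaw",np.degrees(np.arctan2(*(f-p)[1::-1])))
l=plane(c,(231,94),.1415);q=plane(c,(295,94),.1415);print("dia",np.linalg.norm(l-q))
a=plane(c,(264.5,62),.177);b=plane(c,(257.5,121),.177);print("bar",a,b,(a+b)/2,np.linalg.norm(a-b),"yaw",np.degrees(np.arctan2(*(a-b)[1::-1])))
print("tool delta mm",M.T@(f-s["tcp_pos"])*1e3)
g=cv2.cvtColor(im,cv2.COLOR_RGB2HSV)[45:145,215:310];cv2.imwrite("pics/w2c.png",cv2.resize(im[45:145,215:310,::-1],None,fx=5,fy=5,interpolation=cv2.INTER_CUBIC))
```

```text
flange [ 0.57472767 -0.00096241  0.1415    ] pad [ 0.49651243 -0.01841424  0.111     ] 0.08013856715351776 mach yaw 12.578126715138698
dia 0.05843783158566391
bar [0.59537727 0.00242843 0.177     ] [ 0.55144021 -0.00181645  0.177     ] [5.73408742e-01 3.05993182e-04 1.77000000e-01] 0.04414163291328767 yaw 5.518373467340889
tool delta mm [ 90.33899547  -0.90630303 120.99091528]
```

View pics/w2c.png

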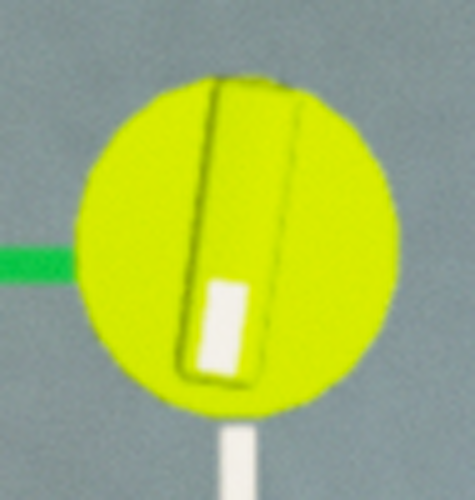

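```bash
python3 -m pendant '[[45,-0.6,0,0,0,0.07],[90,-1.3,0,0,0,0.135],[90,-1.3,30,0,0,0.135],[90,-1.3,70,0,0,0.135],[90,-1.3,95,0,0,0.135],[90,-1.3,100.5,0,0,0.135],[90,-1.3,100.5,0,0,0.135]]' 45 20;  python3 -m pendant '[[0,0,0,0,0,0],[0,0,0,0,0,0],[0,0,0,0,0,0],[0,0,0,0,0,0],[0,0,0,0,0,0],[0,0,0,0,0,0]]' 0 15
python3 -c "
from plant import r
s=r.get_state();print(s['moment'],s['contact_force'],s['joints'])"
```

```text
time_s: 7.2
tcp_pos: [0.5751, -0.0006, 0.1629]
eef_rot: [180.0, 0.1, 5.1]
contact_force: [1.1, -0.9, 1.0]
gripper_width: 0.0446
gripper_force: 0.0
time_s: 7.95
tcp_pos: [0.5753, -0.001, 0.1635]
eef_rot: [180.0, -0.0, 5.1]
contact_force: [1.6, -5.9, 2.3]
gripper_width: 0.0141
gripper_force: 15.0
[-2.21737448 -0.31499803 -0.03569213] [ 1.62056891 -5.90990827  2.28572751] [ 1.94031995e+01  1.50751842e+01 -1.86380787e+01  5.41907115e-02
 -5.62749178e+01  7.56199315e+01]
```

```bash
cat > guard.py <<'E'
import sys
from plant import r
s=r.get_state();f=s["contact_force"];print("G z %.2f f %s yaw %.1f t %.1f w %.4f"%(s["tcp_pos"][2]*1e3,f.round(1),s["eef_rot"][2],s["time_s"],s["gripper_width"]))
sys.exit(abs(f[2])>float(sys.argv[1]))
E
python3 -m pendant '[[0,0.6,0,0,0,-0.07],[0,0.6,0,0,0,-0.134],[0,0.6,0,0,0,-0.134],[0,0.6,0,0,0,-0.134]]' - 30 >/dev/null; python3 guard.py 7 &&
python3 -m pendant '[[0,0,0.7,0,0,0],[0,0,0.7,0,0,0]]' >/dev/null; python3 guard.py 7 &&
python3 -m pendant '[[0,0,0.7,0,0,0],[0,0,0.7,0,0,0]]' >/dev/null; python3 guard.py 7 &&
python3 -m pendant '[[0,0,0.7,0,0,0],[0,0,0.7,0,0,0]]' >/dev/null; python3 guard.py 7 &&
python3 -m pendant '[[0,0,0.7,0,0,0],[0,0,0.7,0,0,0]]' >/dev/null; python3 guard.py 7
```

```text
G z 163.29 f [ 0.6 -2.3  1.4] yaw 12.7 t 8.4 w 0.0144
G z 163.29 f [ 0.6 -2.3  1.4] yaw 12.7 t 8.4 w 0.0144
G z 163.29 f [ 0.6 -2.3  1.4] yaw 12.7 t 8.4 w 0.0144
G z 163.29 f [ 0.6 -2.3  1.4] yaw 12.7 t 8.4 w 0.0144
G z 163.29 f [ 0.6 -2.3  1.4] yaw 12.7 t 8.4 w 0.0144False
False
False
False
False
```

```bash
sed -i 's/sys.exit(\(.*\))$/sys.exit(int(\1))/' guard.py; set -e
python3 -m pendant '[[0,0.2,0.7,0,0,0],[0,0.2,0.7,0,0,0]]' >/dev/null; python3 guard.py 7
python3 -m pendant '[[0,0,0.7,0,0,0],[0,0,0.7,0,0,0]]' >/dev/null; python3 guard.py 7
python3 -m pendant '[[0,0,0.7,0,0,0],[0,0,0.7,0,0,0]]' >/dev/null; python3 guard.py 7
python3 -m pendant '[[0,0,0.7,0,0,0],[0,0,0.7,0,0,0]]' >/dev/null; python3 guard.py 7
python3 -m pendant '[[0,0,0.7,0,0,0],[0,0,0.7,0,0,0]]' >/dev/null; python3 guard.py 7
python3 -m pendant '[[0,0,0.7,0,0,0],[0,0,0.7,0,0,0]]' >/dev/null; python3 guard.py 7
python3 -m pendant '[[0,0,0.7,0,0,0],[0,0,0.7,0,0,0]]' >/dev/null; python3 guard.py 7
python3 -m pendant '[[0,0,0.7,0,0,0],[0,0,0.7,0,0,0]]' >/dev/null; python3 guard.py 7
```

```text
G z 162.44 f [ 0.9 -1.2  2.2] yaw 12.7 t 8.7 w 0.0141
G z 161.76 f [ 1.9 -1.   2.6] yaw 12.7 t 8.9 w 0.0136
G z 161.06 f [ 1.3 -0.3  2.1] yaw 12.7 t 9.2 w 0.0137
G z 160.35 f [1.3 1.2 2.1] yaw 12.7 t 9.4 w 0.0137
G z 159.68 f [1.8 0.8 1.7] yaw 12.7 t 9.7 w 0.0139
G z 158.96 f [1.  1.4 2.9] yaw 12.7 t 9.9 w 0.0139
G z 158.25 f [2.3 1.1 3.3] yaw 12.7 t 10.2 w 0.0138
G z 157.53 f [0.3 2.1 2.3] yaw 12.7 t 10.4 w 0.0139
```

```bash
set -e
python3 -m pendant '[[0,0,0.7,0,0,0],[0,0,0.7,0,0,0]]' >/dev/null; python3 guard.py 7
python3 -m pendant '[[0,0,0.7,0,0,0],[0,0,0.7,0,0,0]]' >/dev/null; python3 guard.py 7
python3 -m pendant '[[0,0,0.7,0,0,0],[0,0,0.7,0,0,0]]' >/dev/null; python3 guard.py 7
python3 -m pendant '[[0,0,0.7,0,0,0],[0,0,0.7,0,0,0]]' >/dev/null; python3 guard.py 7
python3 -m pendant '[[0,0,0.7,0,0,0],[0,0,0.7,0,0,0]]' >/dev/null; python3 guard.py 7
python3 -m pendant '[[0,0,0.5,0,0,0],[0,0,0.5,0,0,0]]' >/dev/null; python3 guard.py 6.5
python3 -m pendant '[[0,0,0.5,0,0,0],[0,0,0.5,0,0,0]]' >/dev/null; python3 guard.py 6.5
python3 -m pendant '[[0,0,0.4,0,0,0],[0,0,0.4,0,0,0]]' >/dev/null; python3 guard.py 6.5
python3 -m pendant '[[0,0,0.4,0,0,0],[0,0,0.4,0,0,0]]' >/dev/null; python3 guard.py 6.5
python3 -m pendant '[[0,0,0.4,0,0,0],[0,0,0.4,0,0,0]]' >/dev/null; python3 guard.py 6.5
python3 -m pendant '[[0,0,0.4,0,0,0],[0,0,0.4,0,0,0]]' >/dev/null; python3 guard.py 6.5
```

```text
G z 156.86 f [1.5 1.7 2. ] yaw 12.7 t 10.7 w 0.0138
G z 156.14 f [1.8 2.4 2.6] yaw 12.7 t 10.9 w 0.0140
G z 155.48 f [1.5 2.3 3.7] yaw 12.7 t 11.2 w 0.0141
G z 154.75 f [2.5 3.1 3.1] yaw 12.7 t 11.4 w 0.0138
G z 154.06 f [1.5 3.  4.1] yaw 12.7 t 11.7 w 0.0139
G z 153.57 f [2.4 2.9 3.6] yaw 12.7 t 11.9 w 0.0135
G z 153.08 f [1.8 2.5 3.3] yaw 12.7 t 12.2 w 0.0139
G z 152.67 f [3.3 3.4 3.4] yaw 12.7 t 12.4 w 0.0140
G z 152.26 f [3.  2.3 3.9] yaw 12.7 t 12.7 w 0.0141
G z 151.88 f [3.  3.3 4.2] yaw 12.7 t 12.9 w 0.0139
G z 151.45 f [2.3 3.9 3.6] yaw 12.7 t 13.2 w 0.0133
```

```bash
set -e
python3 -m pendant '[[0.2,-0.3,0.4,0,0,0],[0.2,-0.3,0.4,0,0,0]]' >/dev/null; python3 guard.py 7
python3 -m pendant '[[0,0,0.4,0,0,0],[0,0,0.4,0,0,0]]' >/dev/null; python3 guard.py 7
python3 -m pendant '[[0,0,0.4,0,0,0],[0,0,0.4,0,0,0]]' >/dev/null; python3 guard.py 7
python3 -m pendant '[[0,0,0.4,0,0,0],[0,0,0.4,0,0,0]]' >/dev/null; python3 guard.py 7
python3 -m pendant '[[0,0,0.4,0,0,0],[0,0,0.4,0,0,0]]' >/dev/null; python3 guard.py 7
python3 -m pendant '[[0,0,0.4,0,0,0],[0,0,0.4,0,0,0]]' >/dev/null; python3 guard.py 7
python3 -m pendant '[[0,0,0.4,0,0,0],[0,0,0.4,0,0,0]]' >/dev/null; python3 guard.py 7
python3 -m pendant '[[0,0,0.4,0,0,0],[0,0,0.4,0,0,0]]' >/dev/null; python3 guard.py 7
python3 -m pendant '[[0,0,0.4,0,0,0],[0,0,0.4,0,0,0]]' >/dev/null; python3 guard.py 7
python3 -m pendant '[[0,0,0.4,0,0,0],[0,0,0.4,0,0,0]]' >/dev/null; python3 guard.py 7
python3 -m pendant '[[0,0,0.4,0,0,0],[0,0,0.4,0,0,0]]' >/dev/null; python3 guard.py 7
python3 -m pendant '[[0,0,0.4,0,0,0],[0,0,0.4,0,0,0]]' >/dev/null; python3 guard.py 7
python3 -m pendant '[[0,0,0.4,0,0,0],[0,0,0.4,0,0,0]]' >/dev/null; python3 guard.py 7
python3 -m pendant '[[0,0,0.4,0,0,0],[0,0,0.4,0,0,0]]' >/dev/null; python3 guard.py 7
python3 -m pendant '[[0,0,0.4,0,0,0],[0,0,0.4,0,0,0]]' >/dev/null; python3 guard.py 7
```

```text
G z 151.03 f [1.8 1.9 2.1] yaw 12.7 t 13.4 w 0.0139
G z 150.64 f [2.5 1.5 4.2] yaw 12.7 t 13.7 w 0.0140
G z 150.24 f [2.7 0.7 3.8] yaw 12.7 t 13.9 w 0.0138
G z 149.84 f [2.5 0.8 3.5] yaw 12.7 t 14.2 w 0.0136
G z 149.43 f [ 2.5 -0.3  4.1] yaw 12.7 t 14.4 w 0.0141
G z 149.03 f [ 1.9 -1.   4.4] yaw 12.7 t 14.7 w 0.0138
G z 148.63 f [ 2.7 -1.5  4.8] yaw 12.7 t 14.9 w 0.0136
G z 148.23 f [ 3.1 -1.8  4. ] yaw 12.7 t 15.2 w 0.0136
G z 147.85 f [ 2.7 -2.7  4.1] yaw 12.7 t 15.4 w 0.0138
G z 147.44 f [ 2.7 -2.5  4.1] yaw 12.7 t 15.7 w 0.0141
G z 147.04 f [ 2.  -3.6  4.3] yaw 12.7 t 15.9 w 0.0136
G z 146.63 f [ 1.8 -2.8  5.2] yaw 12.7 t 16.2 w 0.0141
G z 146.23 f [ 2.5 -3.2  4.2] yaw 12.7 t 16.4 w 0.0138
G z 145.82 f [ 1.9 -2.3  4.4] yaw 12.7 t 16.7 w 0.0139
G z 145.44 f [ 2.  -2.9  3.8] yaw 12.7 t 16.9 w 0.0139
```

```bash
set -e
python3 -m pendant '[[0.1,0.2,0.4,0,0,0],[0.1,0.2,0.4,0,0,0]]' >/dev/null; python3 guard.py 7
python3 -m pendant '[[0,0,0.4,0,0,0],[0,0,0.4,0,0,0]]' >/dev/null; python3 guard.py 7
python3 -m pendant '[[0,0,0.4,0,0,0],[0,0,0.4,0,0,0]]' >/dev/null; python3 guard.py 7
python3 -m pendant '[[0,0,0.4,0,0,0],[0,0,0.4,0,0,0]]' >/dev/null; python3 guard.py 7
python3 -m pendant '[[0,0,0.4,0,0,0],[0,0,0.4,0,0,0]]' >/dev/null; python3 guard.py 7
python3 -m pendant '[[0,0,0.4,0,0,0],[0,0,0.4,0,0,0]]' >/dev/null; python3 guard.py 7
python3 -m pendant '[[0,0,0.4,0,0,0],[0,0,0.4,0,0,0]]' >/dev/null; python3 guard.py 7
python3 -m pendant '[[0,0,0.4,0,0,0],[0,0,0.4,0,0,0]]' >/dev/null; python3 guard.py 7
python3 -m pendant '[[0,0,0.4,0,0,0],[0,0,0.4,0,0,0]]' >/dev/null; python3 guard.py 7
python3 -m pendant '[[0,0,0.4,0,0,0],[0,0,0.4,0,0,0]]' >/dev/null; python3 guard.py 7
python3 -m pendant '[[0,0,0.4,0,0,0],[0,0,0.4,0,0,0]]' >/dev/null; python3 guard.py 7
python3 -m pendant '[[0,0,0.4,0,0,0],[0,0,0.4,0,0,0]]' >/dev/null; python3 guard.py 7
python3 -m pendant '[[0,0,0.4,0,0,0],[0,0,0.4,0,0,0]]' >/dev/null; python3 guard.py 7
python3 -m pendant '[[0,0,0.4,0,0,0],[0,0,0.4,0,0,0]]' >/dev/null; python3 guard.py 7
python3 -m pendant '[[0,0,0.4,0,0,0],[0,0,0.4,0,0,0]]' >/dev/null; python3 guard.py 7
python3 -m pendant '[[0,0,0.4,0,0,0],[0,0,0.4,0,0,0]]' >/dev/null; python3 guard.py 7
python3 -m pendant '[[0,0,0.4,0,0,0],[0,0,0.4,0,0,0]]' >/dev/null; python3 guard.py 7
```

```text
G z 144.94 f [ 1.8 -2.5  4.9] yaw 12.7 t 17.2 w 0.0141
G z 144.58 f [ 1.3 -1.5  4.8] yaw 12.7 t 17.4 w 0.0136
G z 144.18 f [ 0.8 -2.   4.3] yaw 12.7 t 17.7 w 0.0136
G z 143.80 f [-0.2 -1.6  4.8] yaw 12.7 t 17.9 w 0.0136
G z 143.40 f [ 0.5 -0.9  5.5] yaw 12.7 t 18.2 w 0.0141
G z 142.99 f [-0.4 -0.8  6. ] yaw 12.7 t 18.4 w 0.0138
G z 142.60 f [-0.6  0.   4.2] yaw 12.7 t 18.7 w 0.0138
G z 142.21 f [-1.4 -0.6  4.5] yaw 12.7 t 18.9 w 0.0138
G z 141.98 f [-1.5 -0.9  5.9] yaw 12.7 t 19.2 w 0.0135
G z 141.82 f [-1.3 -1.1  6.9] yaw 12.7 t 19.4 w 0.0142
G z 141.65 f [-2.2 -0.7  9.6] yaw 12.7 t 19.7 w 0.0137
```

```bash
set -e
python3 -m pendant '[[0,0,-0.25,0,0,0],[0,0,-0.25,0,0,0]]' >/dev/null; python3 guard.py 9
python3 -m pendant '[[0,0,0,0,0,0.08],[0,0,0,0,0,0.16],[0,0,0,0,0,0.16]]' >/dev/null; python3 guard.py 9.5
python3 -m pendant '[[0,0,0,0,0,0.08],[0,0,0,0,0,0.16],[0,0,0,0,0,0.16]]' >/dev/null; python3 guard.py 9.5
python3 -m pendant '[[0,0,0,0,0,0.08],[0,0,0,0,0,0.16],[0,0,0,0,0,0.16]]' >/dev/null; python3 guard.py 9.5
python3 -c "
from plant import r
print(r.get_state()['moment'])"
```

```text
G z 141.77 f [-2.4 -0.7  8.6] yaw 12.7 t 19.9 w 0.0135
G z 141.76 f [-1.5 -1.3  8.8] yaw 3.5 t 20.3 w 0.0136
G z 141.77 f [-2.3 -1.8  8.4] yaw -5.7 t 20.7 w 0.0139
G z 141.78 f [-1.  -2.9  9.4] yaw -14.8 t 21.1 w 0.0137
[-1.11742668  0.72969722 -0.03597191]
```

```bash
set -e
python3 -m pendant '[[0,0,-0.1,0,0,0.1],[0,0,-0.1,0,0,0.2],[0,0,-0.1,0,0,0.2]]' >/dev/null; python3 guard.py 10
python3 -m pendant '[[0,0,0,0,0,0.1],[0,0,0,0,0,0.2],[0,0,0,0,0,0.2]]' >/dev/null; python3 guard.py 10
python3 -m pendant '[[0,0,0,0,0,0.1],[0,0,0,0,0,0.2],[0,0,0,0,0,0.2]]' >/dev/null; python3 guard.py 10
python3 -m pendant '[[0,0,0,0,0,0.1],[0,0,0,0,0,0.2],[0,0,0,0,0,0.2]]' >/dev/null; python3 guard.py 10
python3 -m pendant '[[0,0,0,0,0,0.1],[0,0,0,0,0,0.2],[0,0,0,0,0,0.2]]' >/dev/null; python3 guard.py 10
python3 -m pendant '[[0,0,0,0,0,0.09],[0,0,0,0,0,0.09]]' >/dev/null; python3 guard.py 10
python3 -c "
from plant import r
print(r.get_state()['moment'])"
```

```text
G z 141.82 f [-1.7 -3.9  8. ] yaw -26.3 t 21.4 w 0.0139
G z 141.79 f [-1.3 -3.7  8.1] yaw -37.8 t 21.8 w 0.0140
G z 141.79 f [-1.8 -5.   8.1] yaw -49.2 t 22.2 w 0.0140
G z 141.74 f [-1.6 -5.1  9.2] yaw -60.7 t 22.6 w 0.0137
G z 141.74 f [-2.1 -5.8  9.2] yaw -72.2 t 22.9 w 0.0138
G z 141.68 f [-3.2 -5.1  9.2] yaw -77.3 t 23.2 w 0.0138
[-2.16782884  1.24747136 -0.06625173]
```

```bash
set -e
python3 -m pendant '[[0,0,-0.5,0,0,0],[0,0,-1,0,0,0],[0,0,-1.5,0,0,0],[0,0,-2,0,0,0],[0,0,-2.5,0,0,0],[0,0,-2.9,0,0,0],[0,0,-2.9,0,0,0]]' >/dev/null; python3 guard.py 8
python3 -m pendant '[[0,0,0,0,0,0],[0,0,0,0,0,0],[0,0,0,0,0,0],[0,0,0,0,0,0],[0,0,0,0,0,0]]' 45; python3 guard.py 8
python3 -m pendant '[[0,0,-10,0,0,0],[0,0,-30,0,0,0],[0,0,-70,0,0,0],[0,0,-120,0,0,0],[-60,0,-120,0,0,0],[-60,0,-120,0,0,0],[-60,0,-120,0,0,0]]'
python3 - <<'E'
from h import *
for n in("wrist","scene"):cv2.imwrite(f"pics/e_{n}.png",r.capture(n)[...,::-1])
E
```

```text
G z 144.07 f [-0.8 -5.6  4.7] yaw -77.2 t 24.1 w 0.0140
time_s: 24.7
tcp_pos: [0.5754, -0.001, 0.1443]
eef_rot: [-180.0, 0.0, -77.2]
contact_force: [-0.4, 0.0, 0.2]
gripper_width: 0.0447
gripper_force: 0.0
G z 144.27 f [-0.4  0.   0.2] yaw -77.2 t 24.7 w 0.0447
time_s: 25.58
tcp_pos: [0.5621, 0.0576, 0.2648]
eef_rot: [-180.0, -0.0, -77.2]
contact_force: [0.1, -0.1, 0.3]
gripper_width: 0.0448
gripper_force: 0.0
```

View pics/e_wrist.png

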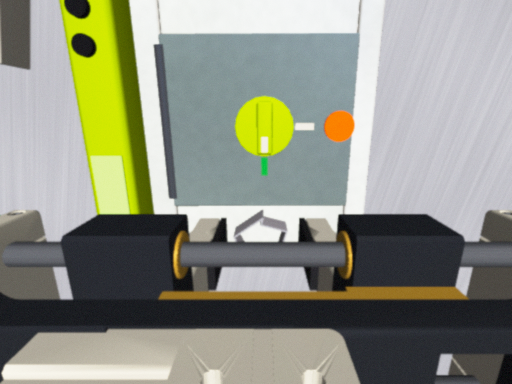

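The wrist view shows the bar at the green mark (264,166). The flange is 59 px wide, which puts it well below its raised height, so the detent is holding it. The lid is flat, the cutter is in place and nothing touches the gripper.

```bash
python3 -c "
from plant import r
print(r.close_job())"
```

```text
the job is handed in; nothing more can be done
None
```

The hatch is shut and its fastener is turned to the green mark and, by the last wrist picture, held down in its detent. The job was handed in at about 26 s of the 70 s allowed; close_job gave no verdict.

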